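# Tilt-test sealed lens cassettes and clip the sound ones into the rail

### The job

One or two of the three sealed cassettes on the light table have a lens cell that has come loose inside: pick each one up, tilt it end-down and feel whether something slides. Lay every rattler flat in the grey reject tray, and press every sound cassette down into a free place of the clip rail until both end pins have snapped fully home. Let go of them all, and leave the dropper bottles and the mixing cup where they stand.

Things in the scene. Friction and masses are not known exactly. Their poses are not given: they have to be found in the camera images.
- cassette_a: sealed aluminium cassette with grey end caps, like cassettes b and c: 50 wide (x) x 130 long (y) x 40 mm high, a round steel pin (16 mm diameter, axis 20 mm above the underside) standing 20 mm out of each end, so 170 mm over the pins; 0.36 to 0.45 kg. Origin: centre of the underside; y = long axis, z up. It may be turned end for end
- cassette_b: same outside as cassette_a. In each of the three is a hidden lens cell (0.22 kg), at the middle at the start: held firmly (under 2 mm of play) or loose. A loose one slides along y, up to 45 mm either way, when the cassette is tilted end-down more than about 10 degrees (at 35 degrees within half a second)
- cassette_c: same outside as cassette_a. A loose cell stays at the low end when the cassette is slowly brought back level: a moment change of about 0.09 N m about the cassette's x. One or two of the three are loose, whatever the name or place. (Rules: cell_s0, cell_s1 are the loose cells, cell_l0, cell_l1 the held ones; their places are not told)
- clip_rail: grey base plate, 210 (x) x 184 (y) x 6 mm, fixed to the table, with two parallel places 110 mm apart along its x; cassettes lie along its y. Each place has a spring clip at both ends (75 mm from the middle), two steel leaves 10 mm wide with tips 49 mm above the table, which snap over the pins, and two rubber bars as seat. Origin: underside centre
- clip_place_0 (a point): place 0 of the rail, -55 mm along the rail's x: where the origin (underside centre) of a cassette is when home, 12 mm above the table; axes as the rail; the cassette may be either way round
- clip_place_1 (a point): place 1, +55 mm along the rail's x, otherwise as place 0. A cassette resting on unpressed clips stands about 15 mm too high; pressed straight down with about 10 to 20 N in all it snaps home. Its weight alone does not do it
- reject_tray: open grey reject tray, fixed, 260 (x) x 200 (y) x 26 mm high outside, walls and floor 4 mm thick; room for two cassettes side by side, lying along its y. Origin: underside centre
- reject_tray_in (a point): centre of the tray's inner floor, axes as the tray
- dropper_0: small dropper bottle, 27 mm diameter, 86 high, standing loose; origin under its centre. A bystander: leave it where it is
- dropper_2: another such dropper bottle, 27 mm diameter, 86 high; origin under its centre. A bystander: leave it where it is
- mix_cup_0: small white mixing cup, 49 mm diameter, 31 high, standing loose; origin under its centre. A bystander: leave it where it is

How it is judged:
At the end, for the whole second after the job is handed in: Each cassette with a loose cell lies flat (within 0.15 rad) on the tray's floor, its centre inside the tray; each other one is home in a clip place (centre within 8 mm, at most 4 mm above its seat, level within 0.06 rad, along the rail within 0.08 rad); all are at rest (((x of cassette_a in the frame of reject_tray_in between -0.11 and 0.11 m and y of cassette_a in the frame of reject_tray_in between -0.085 and 0.085 m and z of cassette_a in the frame of reject_tray_in below 0.012 m and angle between cassette_a's own z axis and vertical below 0.15 rad) or ((horizontal distance between cassette_a and clip_place_0 below 0.008 m and z of cassette_a in the frame of clip_place_0 below 0.004 m and angle between cassette_a's own z axis and vertical below 0.06 rad and angle between the y axis of cassette_a and the y axis of clip_rail, either way round below 0.08 rad) or (horizontal distance between cassette_a and clip_place_1 below 0.008 m and z of cassette_a in the frame of clip_place_1 below 0.004 m and angle between cassette_a's own z axis and vertical below 0.06 rad and angle between the y axis of cassette_a and the y axis of clip_rail, either way round below 0.08 rad))) and ((x of cassette_b in the frame of reject_tray_in between -0.11 and 0.11 m and y of cassette_b in the frame of reject_tray_in between -0.085 and 0.085 m and z of cassette_b in the frame of reject_tray_in below 0.012 m and angle between cassette_b's own z axis and vertical below 0.15 rad) or ((horizontal distance between cassette_b and clip_place_0 below 0.008 m and z of cassette_b in the frame of clip_place_0 below 0.004 m and angle between cassette_b's own z axis and vertical below 0.06 rad and angle between the y axis of cassette_b and the y axis of clip_rail, either way round below 0.08 rad) or (horizontal distance between cassette_b and clip_place_1 below 0.008 m and z of cassette_b in the frame of clip_place_1 below 0.004 m and angle between cassette_b's own z axis and vertical below 0.06 rad and angle between the y axis of cassette_b and the y axis of clip_rail, either way round below 0.08 rad))) and ((x of cassette_c in the frame of reject_tray_in between -0.11 and 0.11 m and y of cassette_c in the frame of reject_tray_in between -0.085 and 0.085 m and z of cassette_c in the frame of reject_tray_in below 0.012 m and angle between cassette_c's own z axis and vertical below 0.15 rad) or ((horizontal distance between cassette_c and clip_place_0 below 0.008 m and z of cassette_c in the frame of clip_place_0 below 0.004 m and angle between cassette_c's own z axis and vertical below 0.06 rad and angle between the y axis of cassette_c and the y axis of clip_rail, either way round below 0.08 rad) or (horizontal distance between cassette_c and clip_place_1 below 0.008 m and z of cassette_c in the frame of clip_place_1 below 0.004 m and angle between cassette_c's own z axis and vertical below 0.06 rad and angle between the y axis of cassette_c and the y axis of clip_rail, either way round below 0.08 rad))) and linear speed of each of cassette_a, cassette_b, cassette_c below 0.02 m/s and horizontal distance between each of cell_s0, cell_s1 and clip_place_0 above 0.06 m and horizontal distance between each of cell_s0, cell_s1 and clip_place_1 above 0.06 m and horizontal distance between each of cell_l0, cell_l1 and reject_tray_in above 0.14 m); the robot touches nothing.
It fails at once if the first dropper bottle is pushed more than 30 mm from its place or tipped over (distance of dropper_0 from where it was at the start of the episode above 0.03 m or angle between dropper_0's own z axis and vertical above 0.6 rad).
It fails at once if the second dropper bottle is pushed more than 30 mm from its place or tipped over (distance of dropper_2 from where it was at the start of the episode above 0.03 m or angle between dropper_2's own z axis and vertical above 0.6 rad).
It fails at once if the mixing cup is pushed more than 30 mm from its place or tipped over (distance of mix_cup_0 from where it was at the start of the episode above 0.03 m or angle between mix_cup_0's own z axis and vertical above 0.6 rad).
It also fails if it takes over 72 s, if anything falls off the work surface, if the arm or the gripper's body presses on something with over 40 N, if the wrist force passes 120 N, or if a joint passes its speed limit or range.

### The arm

A 6-joint arm with a two-finger parallel gripper is mounted at the origin on a cart in front of the work surface, level with it; the furniture and walls round the work are solid. World frame = base frame: x ahead of the robot, y to its left, z up, the work surface at z = 0. Lengths are in m, angles in rad, forces in N, time in s.
With the tool pointing down it reaches from about 0.375 to 0.975 m from the base axis. Payload 3.8 kg.
Tool frame: the origin (TCP) lies midway between the tips of the shut fingers; the grasp point (between the pads) lies 19 mm behind it; z points along the fingers, y is the line along which they close (so a half turn about z gives the same grasp; the last joint's range is limited). The gripper opens to 85 mm and grips with 20 to 120 N. Pads are 22 mm wide; open, the fingers measure 114 mm over their backs; the gripper's body (76 mm by 85 mm) begins 54 mm behind the grasp point. The pads swing forward as they close: fully open they stand 13 mm farther back than shut.
Start: joints at [-1.161, 0.264, 1.604, -0, 1.274, -0.037], TCP at [0.292, -0.609, 0.231] pointing down, gripper open.
Joint ranges: [-2.63, 2.63], [-0.94, 2.18], [0.31, 2.57], [-1.31, 4.45], [0, 2.66], [-2.55, 2.55]. Speed limits (rad/s): [2.57, 2.57, 3.14, 3.14, 3.14, 3.14].

### API

Orientations are given as a rotation vector (axis times angle).
In Python, from workcell import bot gives the robot as it stands.
- The arm moves only by the tool step_arm, never from a script. Its argument "motion" is a list of rows, each a list of 5 numbers: the finger opening in cm, from 0 to 8.54, then the shift along the tool's x, y, z in cm, then the turn about the tool's z in degrees. In form: [[claw, dx, dy, dz, twist], ...]. A call has 1 to 20 rows; each row is the pose to reach, as a shift and turn from the pose commanded when the call began, along the tool's axes at that moment; what a row does not reach only later rows make up. A row lasts 1/10 s, in which the tool goes at most 50 mm and 8.59 degrees, less where a joint would pass 70% of its speed; a pose out of reach is approached as far as the arm can. A call with a gripper value outside its range is refused whole. The fingers move at their own pace and stop on an object; "force" is the grip in N (left out, the last holds). Time passes only in rows, so rows that repeat a pose let the fingers close. It gives the time, the measured TCP pose, the force, the opening and the grip force at its end, in the units of the state.
- bot.read_state(): the state, without advancing time (a new reading comes with each control period).
- bot.read_camera(name): name is "scene" or "top"; returns (picture, depth): 400x640x3 uint8, red, green, blue; 400x640 float32, m along the optical axis (not along the pixel's ray), 0 where there is no reading.
- bot.calibration(name): a dict with "mtx" (3x3 intrinsics, pixels), "k1" (the pictures are not rectified: a ray, as slopes to the right and down, at radius r is drawn at 1 + k1 r^2 times it, then the intrinsics apply), "origin" and "orientation" of the camera in the world. Camera axes: x right, y up, looking along -z (the intrinsics and any distortion apply to the point x, -y, -z); pixel columns grow to the right and rows downward; lengths in m; the calibration is good to about 2 mm. A picture is of the moment at which its call begins. calibration takes no time and is no camera call.
- bot.finish_job(): hands the job in; it is judged then, once.
The state is a dict: "time": time; "q": joint angles; "joint_vel": joint speeds; "joint_torque": joint torques, N m; "tool_pos": TCP position; "tcp_rot": TCP orientation; "wrist_force": force on the tool from outside, world axes, zero at the start; "torque": the same for the moment, N m; "width": opening from 0.0 (shut) to 1.0 (fully open); "grip_force": force on a finger pad.
Only numpy, scipy, OpenCV 4.12 (cv2) and the standard library are available. Lean on these libraries where they do the work, as an engineer would, in place of code of your own. Each camera call takes 0.05 s, during which the arm holds its last target. There are 200 camera calls.

## Working session

There is one attempt and no reset: what is moved stays moved. The work goes in short steps, Python scripts to look and compute and a tool call to move; the robot and the scene stay as the last step left them, time stands still between calls to the robot, and variables do not carry over. Pictures are saved under pics/ and viewed, at most 10 in all, crops included, and the job is handed in when it is done.

Besides the shell and the picture viewer there is one more tool, called after ">>>" by a JSON object that holds its "fn" and its "kwargs". step_arm: Moves the arm, as the interface text tells. Its arguments: {"type":"object","properties":{"motion":{"type":"array","items":{"type":"array","items":{"type":"number"}}},"force":{"type":"number"}},"required":["motion"]}

```bash
mkdir -p pics; ls; cat > h.py <<'E'
import numpy as np, cv2
from workcell import bot
from scipy.spatial.transform import Rotation as R
def rot(o):
    o=np.array(o); return o if o.shape==(3,3) else (R.from_rotvec(o).as_matrix() if o.size==3 else R.from_quat(o).as_matrix())
def cloud(name,depth):
    c=bot.calibration(name); K=np.array(c["mtx"])
    h,w=depth.shape; u,v=np.meshgrid(np.arange(w),np.arange(h))
    p=cv2.undistortPoints(np.stack([u,v],-1).reshape(-1,1,2).astype(np.float64),K,np.array([c["k1"],0,0,0.])).reshape(h,w,2)
    P=np.stack([p[...,0]*depth,-p[...,1]*depth,-depth],-1)
    return P@rot(c["orientation"]).T+np.array(c["origin"])
E
python3 - <<'E'
from h import *
for n in("scene","top"):
    im,d=bot.read_camera(n); print(n,bot.calibration(n))
    cv2.imwrite(f"pics/{n}0.png",im[...,::-1]); np.save(f"{n}_d.npy",d); np.save(f"{n}_i.npy",im)
print(bot.read_state())
E
```

```text
pics
scene {'mtx': array([[446.32671051,   0.        , 323.22889451],
       [  0.        , 446.32671051, 205.42178743],
       [  0.        ,   0.        ,   1.        ]]), 'k1': -0.04597975837724761, 'origin': array([-0.33488956,  0.4870713 ,  0.60848809]), 'orientation': array([ 0.64670418, -1.08270086, -1.83876662])}
top {'mtx': array([[472.52067807,   0.        , 315.58118776],
       [  0.        , 472.52067807, 196.98852414],
       [  0.        ,   0.        ,   1.        ]]), 'k1': -0.018898101868265314, 'origin': array([ 0.4058356 , -0.00218544,  1.50101955]), 'orientation': array([ 0.1066367 , -0.08497994, -1.55051231])}
{'time': 0.1, 'q': array([-1.16089200e+00,  2.64718903e-01,  1.60525988e+00,  4.12711837e-07,
        1.27367896e+00, -3.69556897e-02]), 'joint_vel': array([ 0.00097048, -0.00110328, -0.00320063, -0.00083713, -0.00011631,
        0.00069065]), 'joint_torque': array([ 1.49897010e-04, -5.16707826e+01, -3.68590164e+01, -9.49106948e-05,
        6.27945774e-03, -1.59957261e-05]), 'tool_pos': array([ 0.29139156, -0.60812827,  0.2300467 ]), 'tcp_rot': array([-3.06152373e+00, -6.95650635e-01,  6.00393413e-04]), 'wrist_force': array([-0.31290406,  0.16162081, -0.08028289]), 'torque': array([-0.01608239, -0.00465028, -0.00771556]), 'grip_force': 0.0, 'width': 0.9987302646351697}
```

View pics/top0.png

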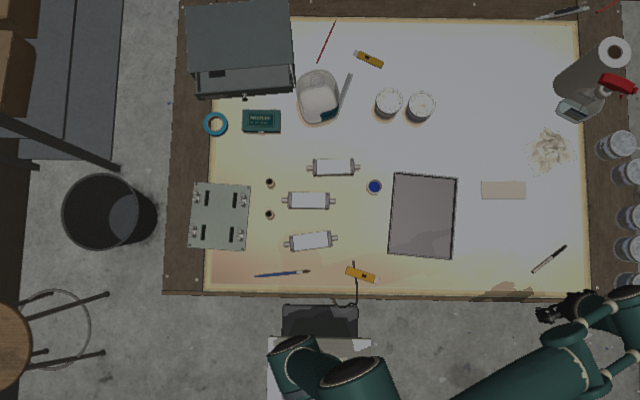

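View pics/scene0.png

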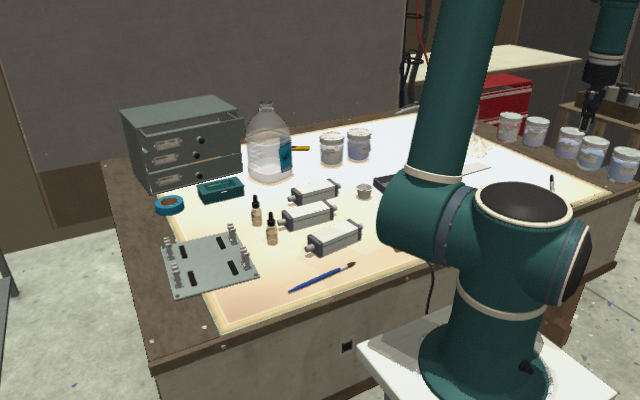

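The top view shows the cassettes at about (334,167), (309,200) and (310,240), the rail at (220,216) and the tray at (423,215). The droppers are at (270,183) and (269,215), and the cup is at (375,187). Next I'll measure these from the depth image.

```bash
python3 - <<'E'
from h import *
d=np.load("top_d.npy"); P=cloud("top",d)
print("table z", [np.round(np.median(P[v-3:v+4,u-3:u+4].reshape(-1,3),0),4) for u,v in((350,140),(350,215),(260,250),(480,250))])
def rect(name,u0,u1,v0,v1,z0,z1):
    Q=P[v0:v1,u0:u1].reshape(-1,3); Q=Q[(Q[:,2]>z0)&(Q[:,2]<z1)]
    (c,s,a)=cv2.minAreaRect((Q[:,:2]*1000).astype(np.float32))
    print(name,len(Q),"c",np.round(c,1),"mean",np.round(Q.mean(0)*1000,1),"size",np.round(s,1),"ang",round(a,2))
rect("c1",300,370,150,182,.03,.06)
rect("c2",276,345,186,215,.03,.06)
rect("c3",276,350,222,258,.03,.06)
rect("rail",180,260,175,255,.003,.02)
rect("railtips",180,260,175,255,.03,.07)
rect("tray",375,470,160,270,.015,.04)
rect("d0",258,282,172,192,.03,.12)
rect("d2",258,282,204,225,.03,.12)
rect("cup",362,390,175,198,.015,.06)
# rail tips clusters
m=((P[...,2]>.03)&(P[...,2]<.07)); m[:, :180]=0;m[:,260:]=0;m[:175]=0;m[255:]=0
n,l,st,ce=cv2.connectedComponentsWithStats(m.astype(np.uint8))
for i in range(1,n): print("tip",np.round(P[l==i].mean(0)*1000,1),st[i,4])
im=np.load("top_i.npy")
cv2.imwrite("pics/crop.png",cv2.resize(im[140:270,180:480,::-1],None,fx=2.6,fy=2.6,interpolation=cv2.INTER_CUBIC))
E
```

```text
table z [array([ 7.797e-01, -8.790e-02, -7.000e-04]), array([ 0.5343, -0.0902,  0.    ]), array([0.4182, 0.1926, 0.0015]), array([ 0.4309, -0.5009, -0.0013])]
c1 656 c [683.2 -51.5] mean [684.9 -33.2  40. ] size [199.6  65. ] ang 83.47
c2 665 c [577.7  42. ] mean [577.4  43.   40.1] size [159.7  49.9] ang 89.23
c3 676 c [451.5  33.1] mean [451.2  33.7  40.4] size [ 49.2 159.2] ang 8.26
rail 3839 c [529.5 327. ] mean [526.3 324.5   7.7] size [253.9 257.7] ang 1.34
railtips 140 c [525.3 327.8] mean [524.3 326.8  46. ] size [164.9 142.2] ang 86.37
tray 568 c [ 539.3 -287.9] mean [ 552.5 -307.5   24.5] size [260.6 258. ] ang 85.3
d0 62 c [629.  164.2] mean [627.9 162.7  58.2] size [23.3 24.3] ang 43.79
d2 59 c [529.9 162.1] mean [528.8 161.4  60.6] size [21.5 24. ] ang 47.82
cup 115 c [ 627.5 -164.6] mean [ 629.6 -166.    25.4] size [47.9 45.9] ang 88.85
tip [595.2 398.2  46.5] 19
tip [586.  248.6  45.8] 17
tip [572.4 399.1  47. ] 17
tip [563.9 249.1  45.6] 16
tip [485.6 403.8  45.2] 19
tip [476.3 254.6  45.4] 18
tip [462.6 404.7  47.8] 15
tip [454.5 255.9  45.3] 19
```

View pics/crop.png

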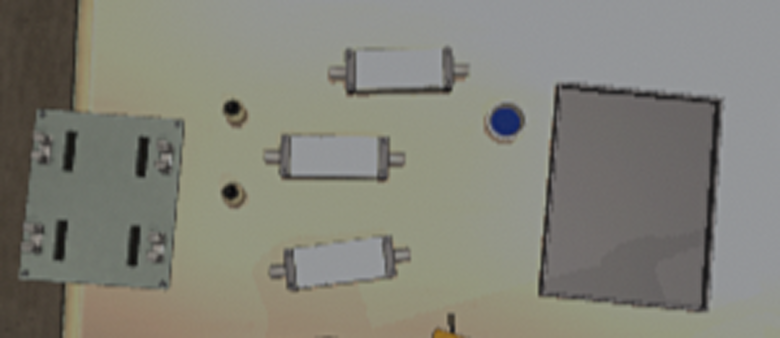

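```bash
cat >> h.py <<'E'
def move(x,y,z,yaw_deg,base=None):
    """mm target of TCP; yaw_deg: heading of the cassette's x axis (closing line) in world. Prints shift in tool axes (cm) and twist."""
    s=base or bot.read_state(); M=rot(s["tcp_rot"]); 
    sh=M.T@(np.array([x,y,z])/1000-s["tool_pos"])*100
    ty=M[:,1]; cur=np.degrees(np.arctan2(ty[1],ty[0]))
    tw=-((yaw_deg-cur+90)%180-90)   # tool z down: +twist = -yaw
    print("shift cm",np.round(sh,2),"twist",round(tw,2),"alt",round(tw-180*np.sign(tw),2),"q6",round(s["q"][5],2),"t",s["time"])
def blobs(P,box,z0,z1,mn=40):
    u0,u1,v0,v1=box; m=np.zeros(P.shape[:2],np.uint8); m[v0:v1,u0:u1]=1; m&=((P[...,2]>z0)&(P[...,2]<z1)).astype(np.uint8)
    n,l,st,_=cv2.connectedComponentsWithStats(m,connectivity=4)
    for i in range(1,n):
        if st[i,4]<mn: continue
        Q=P[l==i]*1000; c,s,a=cv2.minAreaRect(Q[:,:2].astype(np.float32))
        w,v=np.linalg.eigh(np.cov(Q[:,:2].T)); e=v[:,1]; e=e*np.sign(e[1])
        print("blob",st[i,4],"mean",np.round(Q.mean(0),1),"rc",np.round(c,1),np.round(s,1),"yaw",round(-np.degrees(np.arctan2(e[0],e[1])),2))
E
python3 - <<'E'
from h import *
P=cloud("top",np.load("top_d.npy"))
blobs(P,(276,370,150,258),.034,.046)
blobs(P,(380,470,160,270),.002,.045)
s=bot.read_state()
print(np.round(rot(s["tcp_rot"]),3))
E
```

```text
blob 591 mean [685.5 -33.5  40.1] rc [686.1 -33.2] [ 49.2 126. ] yaw 2.29
blob 602 mean [577.7  42.5  40.3] rc [577.8  43.4] [126.3  49.6] yaw -0.43
blob 634 mean [451.   34.2  40.5] rc [451.2  34.1] [ 48.6 129.6] yaw 8.35
blob 4099 mean [ 537.2 -318.1    7.9] rc [ 541.4 -317.4] [221.4 278.2] yaw 87.06
[[ 0.902  0.432 -0.001]
 [ 0.432 -0.902  0.002]
 [ 0.    -0.002 -1.   ]]
```

```bash
python3 -c "
from h import *
move(451,34,130,8.35)"
```

```text
shift cm [ 42.14 -50.99  10.11] twist -72.75 alt 107.25 q6 -0.04 t 0.1
```

>>> {"fn": "step_arm", "kwargs": {"motion": [[8.5,42.1,-51,5,-72.7],[8.5,42.1,-51,5,-72.7],[8.5,42.1,-51,5,-72.7],[8.5,42.1,-51,5,-72.7],[8.5,42.1,-51,5,-72.7],[8.5,42.1,-51,5,-72.7],[8.5,42.1,-51,5,-72.7],[8.5,42.1,-51,5,-72.7],[8.5,42.1,-51,5,-72.7],[8.5,42.1,-51,5,-72.7],[8.5,42.1,-51,5,-72.7],[8.5,42.1,-51,5,-72.7],[8.5,42.1,-51,5,-72.7],[8.5,42.1,-51,10,-72.7],[8.5,42.1,-51,10,-72.7],[8.5,42.1,-51,10,-72.7],[8.5,42.1,-51,10,-72.7]], "force": 80}}

```text
time: 1.8
tool_pos: [0.4516, 0.0324, 0.1323]
tcp_rot: [2.055, 2.375, 0.001]
wrist_force: [0.3, -1.1, 0.4]
width: 0.997
grip_force: 0.0
```

```bash
python3 -c "
from h import *
move(451,34,8,8.35); s=bot.read_state(); print(s['tool_pos'],s['torque'],s['wrist_force'],s['q'])"
```

```text
shift cm [ 0.17 -0.05 12.43] twist -0.1 alt 179.9 q6 -0.13 t 1.8
[0.451567   0.03237869 0.13233673] [ 0.00456341  0.00545965 -0.00773633] [ 0.34889527 -1.11228155  0.43330996] [ 1.67890931e-02 -7.65922115e-02  2.16680569e+00 -3.54437876e-04
  1.05024133e+00 -1.27058063e-01]
```

>>> {"fn": "step_arm", "kwargs": {"motion": [[8.5,0,0,4,0],[8.5,0,0,8,0],[8.5,0,0,11,0],[8.5,0,0,12.2,0],[8.5,0,0,12.2,0],[4,0,0,12.2,0],[4,0,0,12.2,0],[4,0,0,12.2,0],[4,0,0,12.2,0],[4,0,0,12.2,0],[4,0,0,12.2,0],[4,0,0,12.2,0]], "force": 80}}

```text
time: 3.0
tool_pos: [0.4521, 0.033, 0.0113]
tcp_rot: [2.053, 2.375, 0.002]
wrist_force: [-3.2, -1.3, 8.1]
width: 0.569
grip_force: 85.0
```

>>> {"fn": "step_arm", "kwargs": {"motion": [[4,0,0,-3,0],[4,0,0,-6,0],[4,0,0,-10,0],[4,0,0,-14,0],[4,0,0,-15,0],[4,0,0,-15,0],[4,0,0,-15,0],[4,0,0,-15,0],[4,0,0,-15,0]]}}

```text
time: 3.9
tool_pos: [0.4493, 0.0331, 0.1569]
tcp_rot: [-2.053, -2.374, 0.005]
wrist_force: [-1.0, -0.5, -4.2]
width: 0.569
grip_force: 85.9
```

```bash
cat >> h.py <<'E'
def feel():
    s=bot.read_state(); M=rot(s["tcp_rot"]); print("tool torque",np.round(M.T@s["torque"],4),"F",np.round(s["wrist_force"],2),"pos",np.round(s["tool_pos"],4),"w",round(s["width"],3))
E
python3 -c "
from h import *
feel()
print(rot(bot.read_state()['tcp_rot']).round(2))"
```

```text
tool torque [-0.0073 -0.035  -0.0066] F [-0.96 -0.49 -4.24] pos [0.4493 0.0331 0.1569] w 0.569
[[-0.14  0.99 -0.  ]
 [ 0.99  0.14 -0.  ]
 [ 0.   -0.   -1.  ]]
```

>>> {"fn": "step_arm", "kwargs": {"motion": [[4,-1,0,-15,0],[4,-3,0,-15,0],[4,-6,0,-15,0],[4,-10,0,-15,0],[4,-15,0,-15,0],[4,-20,0,-15,0],[4,-20,0,-15,0],[4,-20,0,-15,0],[4,-20,0,-15,0],[4,-20,0,-15,0],[4,-20,0,-15,0],[4,-20,0,-15,0],[4,-20,0,-15,0],[4,-20,0,-15,0]]}}

```text
time: 5.3
tool_pos: [0.4799, -0.1644, 0.3095]
tcp_rot: [2.054, 2.377, 0.0]
wrist_force: [-0.2, -0.0, -3.8]
width: 0.574
grip_force: 87.1
```

```bash
python3 -c "
from h import *
feel()"
```

```text
tool torque [-0.0231  0.03   -0.0007] F [-0.16 -0.01 -3.83] pos [ 0.4799 -0.1644  0.3095] w 0.574
```

>>> {"fn": "step_arm", "kwargs": {"motion": [[4,1,0,0,0],[4,3,0,0,0],[4,6,0,0,0],[4,10,0,0,0],[4,15,0,0,0],[4,20,0,0,0],[4,20,0,0,0],[4,20,0,0,0],[4,20,0,0,0],[4,20,0,0,0],[4,20,0,0,0],[4,20,0,0,0],[4,20,0,0,0],[4,20,0,0,0]]}}

```text
time: 6.7
tool_pos: [0.451, 0.0327, 0.3092]
tcp_rot: [-2.056, -2.375, 0.0]
wrist_force: [-0.0, 0.1, -3.4]
width: 0.57
grip_force: 87.2
```

```bash
python3 -c "
from h import *
feel()"
```

```text
tool torque [ 0.0103 -0.0274  0.0034] F [-0.01  0.09 -3.4 ] pos [0.451  0.0327 0.3092] w 0.57
```

```bash
cat >> h.py <<'E'
def feeln(n=8):
    T=[]
    for _ in range(n):
        s=bot.read_state(); T.append(rot(s["tcp_rot"]).T@s["torque"]); bot.read_camera("top")
    T=np.array(T); print("ty",np.round(T[:,1],3),"mean",np.round(T.mean(0),4),"std",T.std(0).round(3), "t",s["time"])
E
python3 -c "
from h import *
feeln()"
```

```text
ty [-0.027 -0.017  0.009  0.005 -0.046  0.021  0.013  0.004] mean [-0.0035 -0.0048  0.0063] std [0.027 0.021 0.013] t 7.05
```

>>> {"fn": "step_arm", "kwargs": {"motion": [[4,-5,0,0,0],[4,-10,0,0,0],[4,-15,0,0,0],[4,-20,0,0,0],[4,-25,0,0,0]]}}

```text
time: 7.6
tool_pos: [0.4871, -0.2162, 0.3095]
tcp_rot: [2.054, 2.376, 0.001]
wrist_force: [1.0, 0.5, -3.9]
width: 0.573
grip_force: 87.2
```

```bash
python3 -c "
from h import *
s=bot.read_state();print(s['joint_vel'],s['wrist_force'])"
```

```text
[-0.80649165  0.50023666 -0.47250444  0.00795126 -0.03700437 -0.7990057 ] [ 1.01323323  0.53550032 -3.92815041]
```

>>> {"fn": "step_arm", "kwargs": {"motion": [[4,0,0,0,0]]}}

```text
time: 7.7
tool_pos: [0.4874, -0.2204, 0.3089]
tcp_rot: [2.06, 2.369, -0.005]
wrist_force: [-1.4, 1.4, -3.6]
width: 0.57
grip_force: 87.2
```

```bash
python3 -c "
from h import *
s=bot.read_state();print(s['joint_vel'],s['wrist_force'],s['tool_pos'])"
```

```text
[ 0.06521445 -0.03642672  0.03578086  0.07596273  0.04801934  0.0544502 ] [-1.4429354   1.43044202 -3.62019553] [ 0.48735117 -0.22037297  0.30891993]
```

>>> {"fn": "step_arm", "kwargs": {"motion": [[4,0,0,0,0],[4,0,0,0,0],[4,0,0,0,0],[4,0,0,0,0],[4,0,0,0,0]]}}

```text
time: 8.2
tool_pos: [0.4872, -0.2133, 0.3095]
tcp_rot: [2.053, 2.378, 0.0]
wrist_force: [-0.5, -0.5, -4.2]
width: 0.566
grip_force: 87.2
```

```bash
python3 -c "
from h import *
feeln()"
```

```text
ty [0.033 0.017 0.04  0.025 0.024 0.044 0.037 0.013] mean [ 0.0252  0.0292 -0.0003] std [0.024 0.01  0.034] t 8.55
```

>>> {"fn": "step_arm", "kwargs": {"motion": [[4,0.5,0,0,0],[4,1.5,0,0,0],[4,3,0,0,0],[4,5,0,0,0],[4,7.5,0,0,0],[4,10.5,0,0,0],[4,14,0,0,0],[4,18,0,0,0],[4,22.5,0,0,0],[4,27.5,0,0,0],[4,32.5,0,0,0],[4,32.5,0,0,0],[4,32.5,0,0,0],[4,32.5,0,0,0],[4,32.5,0,0,0],[4,32.5,0,0,0],[4,32.5,0,0,0]]}}

```text
time: 10.3
tool_pos: [0.4403, 0.1064, 0.3093]
tcp_rot: [-2.057, -2.374, 0.0]
wrist_force: [1.3, 0.5, -4.3]
width: 0.572
grip_force: 87.4
```

```bash
python3 -c "
from h import *
feeln(); feel()"
```

```text
ty [ 0.003 -0.04  -0.061 -0.037 -0.003 -0.008 -0.015  0.004] mean [-0.0077 -0.0197  0.0076] std [0.029 0.022 0.028] t 10.65
tool torque [-0.0317 -0.0511  0.0344] F [-0.61  1.27 -4.2 ] pos [0.4402 0.1072 0.3093] w 0.574
```

>>> {"fn": "step_arm", "kwargs": {"motion": [[4,-0.5,0,0,0],[4,-1.5,0,0,0],[4,-3,0,0,0],[4,-5,0,0,0],[4,-7.5,0,0,0],[4,-10.5,0,0,0],[4,-14,0,0,0],[4,-18,0,0,0],[4,-22.5,0,0,0],[4,-27.5,0,0,0],[4,-32.5,0,0,0],[4,-32.5,0,0,0],[4,-32.5,0,0,0],[4,-32.5,0,0,0],[4,-32.5,0,0,0],[4,-32.5,0,0,0],[4,-32.5,0,0,0]]}}

```text
time: 12.4
tool_pos: [0.4872, -0.2134, 0.3095]
tcp_rot: [2.053, 2.378, 0.0]
wrist_force: [0.2, 0.2, -4.7]
width: 0.567
grip_force: 87.4
```

```bash
python3 -c "
from h import *
feeln(); feel()"
```

```text
ty [ 0.016  0.04   0.075  0.056 -0.021  0.055  0.059  0.014] mean [0.002  0.0368 0.0325] std [0.034 0.029 0.016] t 12.75
tool torque [0.0143 0.0006 0.0028] F [-0.39  0.74 -3.81] pos [ 0.4871 -0.2142  0.3093] w 0.568
```

>>> {"fn": "step_arm", "kwargs": {"motion": [[4,0.3,0,0,0],[4,1,0,0,0],[4,2,0,0,0],[4,3.3,0,0,0],[4,5,0,0,0],[4,7,0,0,0],[4,9.2,0,0,0],[4,11.7,0,0,0],[4,14.5,0,0,0],[4,17.5,0,0,0],[4,20.3,0,0,0],[4,22.8,0,0,0],[4,25.1,0,0,0],[4,27.1,0,0,0],[4,28.8,0,0,0],[4,30.2,0,0,0],[4,31.3,0,0,0],[4,32,0,0,0],[4,32.4,0,0,0],[4,32.5,0,0,0]]}}

```text
time: 14.8
tool_pos: [0.44, 0.1076, 0.3093]
tcp_rot: [2.054, 2.377, -0.0]
wrist_force: [0.4, 0.1, -4.1]
width: 0.573
grip_force: 87.4
```

```bash
python3 -c "
from h import *
feeln()"
```

```text
ty [0.079 0.025 0.019 0.032 0.036 0.006 0.016 0.041] mean [-0.0057  0.0319  0.0113] std [0.028 0.021 0.027] t 15.15
```

>>> {"fn": "step_arm", "kwargs": {"motion": [[4,-0.3,0,0,0],[4,-1,0,0,0],[4,-2,0,0,0],[4,-3.3,0,0,0],[4,-5,0,0,0],[4,-7,0,0,0],[4,-9.2,0,0,0],[4,-11.7,0,0,0],[4,-15,0,0,0],[4,-18.5,0,0,0],[4,-22.5,0,0,0],[4,-27,0,0,0],[4,-32,0,0,0],[4,-32,0,0,0],[4,-32,0,0,0],[4,-32,0,0,0],[4,-32,0,0,0]]}}

```text
time: 16.9
tool_pos: [0.4861, -0.2085, 0.3093]
tcp_rot: [-2.053, -2.377, -0.0]
wrist_force: [-0.0, 0.3, -4.4]
width: 0.568
grip_force: 87.5
```

```bash
python3 -c "
from h import *
feeln()"
```

```text
ty [-0.021  0.066  0.065  0.038  0.06   0.015  0.001 -0.005] mean [-0.0082  0.0274  0.01  ] std [0.032 0.032 0.027] t 17.25
```

>>> {"fn": "step_arm", "kwargs": {"motion": [[4,5,0,3,0],[4,10,0,6,0],[4,15,0,10,0],[4,20,0,14,0],[4,24.4,0,18,0],[4,24.4,0,22,0],[4,24.4,0,26,0],[4,24.4,0,28.5,0],[4,24.4,0,29.6,0],[4,24.4,0,29.6,0],[8.5,24.4,0,29.6,0],[8.5,24.4,0,29.6,0],[8.5,24.4,0,29.6,0],[8.5,26.5,0,29.6,0],[8.5,29,0,29.6,0],[8.5,29,0,29.6,0]]}}

```text
time: 18.9
tool_pos: [0.445, 0.0791, 0.0141]
tcp_rot: [2.053, 2.377, 0.003]
wrist_force: [0.3, -0.7, -0.5]
width: 0.999
grip_force: 0.0
```

>>> {"fn": "step_arm", "kwargs": {"motion": [[4,0,0,0,0],[4,0,0,0,0],[4,0,0,0,0],[4,0,0,0,0],[4,0,0,0,0],[4,0,0,0,0],[4,0,0,-5,0],[4,0,0,-10,0],[4,0,0,-15,0],[4,0,0,-20,0],[4,0,0,-15,0],[4,0,0,-15,0],[4,0,0,-15,0]], "force": 20}}

```text
time: 20.2
tool_pos: [0.4415, 0.0775, 0.1608]
tcp_rot: [-2.052, -2.373, 0.007]
wrist_force: [0.1, 0.5, -3.8]
width: 0.582
grip_force: 23.9
```

```bash
python3 -c "
from h import *
feel()
im,d=bot.read_camera('scene'); cv2.imwrite('pics/s1.png',im[...,::-1])"
```

```text
tool torque [0.1445 0.0808 0.0594] F [ 0.11  0.47 -3.77] pos [0.4415 0.0775 0.1608] w 0.582
```

View pics/s1.png

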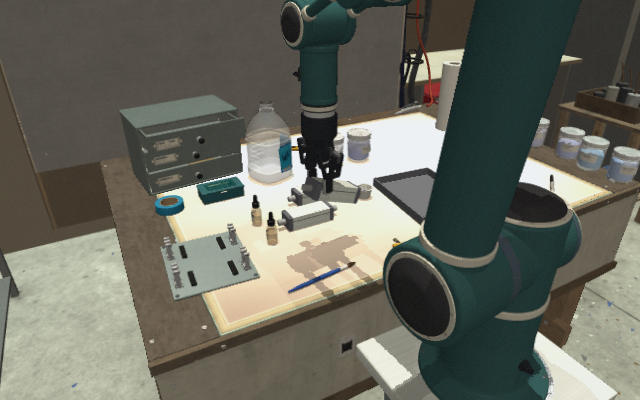

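In the scene view the held cassette is near (328,188), below the gripper. I'll measure its tilt from depth.

```bash
python3 - <<'E'
from h import *
feeln(4)
im,d=bot.read_camera('scene'); P=cloud('scene',d)
m=(abs(P[...,0]-.44)<.06)&(P[...,1]>-.12)&(P[...,1]<.18)&(P[...,2]>.06)&(P[...,2]<.22)
for y0 in np.arange(-.12,.18,.02):
    q=P[m&(P[...,1]>=y0)&(P[...,1]<y0+.02)]
    if len(q): print(round(y0,2),len(q),"zmin/max",q[:,2].min().round(3),q[:,2].max().round(3),"x",q[:,0].min().round(3))
cv2.imwrite('pics/s2.png',cv2.resize(im[130:240,270:400,::-1],None,fx=5,fy=5))
E
```

```text
ty [0.121 0.142 0.186 0.141] mean [-1.200e-02  1.476e-01  1.000e-04] std [0.01  0.024 0.033] t 20.4
-0.04 19 zmin/max 0.124 0.153 x 0.432
-0.02 139 zmin/max 0.115 0.16 x 0.43
0.0 145 zmin/max 0.121 0.167 x 0.426
0.02 154 zmin/max 0.129 0.175 x 0.422
0.04 123 zmin/max 0.138 0.22 x 0.39
0.06 263 zmin/max 0.145 0.22 x 0.386
0.08 402 zmin/max 0.153 0.22 x 0.388
0.1 156 zmin/max 0.158 0.192 x 0.412
0.12 10 zmin/max 0.18 0.186 x 0.433
```

View pics/s2.png

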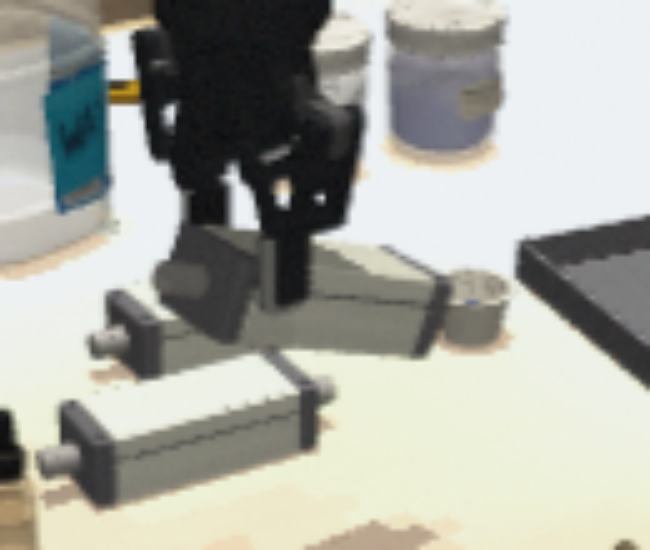

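The cassette droops in the light grip by about 22°, so this tilts it properly. One more jerk to steepen it, then I'll measure.

>>> {"fn": "step_arm", "kwargs": {"motion": [[4,0,0,-5,0],[4,0,0,0,0],[4,0,0,0,0],[4,0,0,0,0],[4,0,0,0,0],[4,0,0,0,0]]}}

```text
time: 21.1
tool_pos: [0.4458, 0.0778, 0.1648]
tcp_rot: [2.054, 2.375, 0.003]
wrist_force: [-0.5, -0.8, -3.7]
width: 0.583
grip_force: 24.9
```

```bash
cat >> h.py <<'E'
def tilt():
    s=bot.read_state(); p=s["tool_pos"]; im,d=bot.read_camera('scene'); P=cloud('scene',d)
    m=(abs(P[...,0]-p[0])<.06)&(abs(P[...,1]-p[1])<.2)&(P[...,2]>.055)&(P[...,2]<p[2]+.1)
    Y=[];Z=[]
    for y0 in np.arange(p[1]-.12,p[1]-.02,.01):
        q=P[m&(P[...,1]>=y0)&(P[...,1]<y0+.01)]
        if len(q)>25: Y.append(y0);Z.append(q[:,2].max())
    print(np.round(Y,3),np.round(Z,3),"tilt",np.degrees(np.arctan(np.polyfit(Y,Z,1)[0])).round(1))
E
python3 -c "
from h import *
tilt(); feeln(7); feel()"
```

```text
[-0.012 -0.002  0.008  0.018  0.028  0.038  0.048] [0.144 0.152 0.157 0.161 0.167 0.174 0.243] tilt 51.4
ty [0.122 0.134 0.151 0.116 0.104 0.197 0.208] mean [-0.0094  0.1474  0.0159] std [0.027 0.038 0.012] t 21.45
tool torque [-0.0036  0.0917  0.0419] F [-0.95 -0.42 -3.92] pos [0.4445 0.0777 0.1634] w 0.577
```

>>> {"fn": "step_arm", "kwargs": {"motion": [[4,0,0,4,0],[4,0,0,6,0],[4,0,0,8,0],[4,0,0,10,0],[4,0,0,11.5,0],[4,0,0,13,0],[4,0,0,14,0],[4,0,0,14.8,0],[4,0,0,15.2,0],[4,0,0,15.2,0],[8.5,0,0,15.2,0],[8.5,0,0,15.2,0],[8.5,0,0,15.2,0],[8.5,-2.5,0,15.2,0],[8.5,-4.5,0,15.2,0],[8.5,-4.5,0,15.2,0],[8.5,-4.5,0,15.2,0]]}}

```text
time: 23.2
tool_pos: [0.4506, 0.0329, 0.011]
tcp_rot: [-2.056, -2.374, 0.001]
wrist_force: [0.3, -0.6, 0.4]
width: 0.993
grip_force: 0.0
```

```bash
python3 -c "
from h import *
feel()
s=bot.read_state();p=s['tool_pos']
im,d=bot.read_camera('scene'); P=cloud('scene',d); m=(P[...,2]>.03)&(P[...,2]<.046)&(abs(P[...,0]-.45)<.07)&(abs(P[...,1]-.03)<.12); Q=P[m]*1000; Q=Q[(abs(Q[:,1]-p[1]*1000)>25)]
print(Q.min(0),Q.max(0))
im,d=bot.read_camera('top'); P=cloud('top',d)
blobs(P,(276,370,150,258),.034,.046)"
```

```text
tool torque [0.047  0.0406 0.0044] F [ 0.35 -0.57  0.42] pos [0.4506 0.0329 0.011 ] w 0.993
[414.8746608 -28.6825487  30.0743728] [472.52062967 105.28426797  43.67332237]
blob 605 mean [685.4 -34.2  40.3] rc [685.4 -33.2] [ 50.8 127. ] yaw 2.13
blob 598 mean [577.7  42.3  40.3] rc [577.6  42.2] [128.   49.1] yaw 0.9
```

>>> {"fn": "step_arm", "kwargs": {"motion": [[8.5,0.4,0,0,0],[8.5,0.4,0,0,0],[4,0.4,0,0,0],[4,0.4,0,0,0],[4,0.4,0,0,0],[4,0.4,0,0,0],[4,0.4,0,0,0],[4,0.4,0,0,0],[4,0.4,0,0,0],[4,0.4,0,-4,0],[4,0.4,0,-9,0],[4,0.4,0,-14,0],[4,0.4,0,-15,0],[4,0.4,0,-15,0],[4,0.4,0,-15,0],[4,0.4,0,-15,0]], "force": 80}}

```text
time: 24.9
tool_pos: [0.4476, 0.0369, 0.1578]
tcp_rot: [-2.052, -2.373, 0.007]
wrist_force: [-0.7, -0.4, -5.1]
width: 0.572
grip_force: 87.1
```

```bash
cat >> h.py <<'E'
def held(w=.05,z0=.05):
    s=bot.read_state(); p=s["tool_pos"]; M=rot(s["tcp_rot"])
    for n in("scene","top"):
        im,d=bot.read_camera(n); P=cloud(n,d); L=(P-p)@M*1000   # tool axes
        m=(abs(L[...,1])<24)&(abs(L[...,0])<120)&(L[...,2]<40)&(L[...,2]>-32)&(P[...,2]>z0)&(d>0)
        for a,b in((-24,-8),(-8,8),(8,24)):
            k=m&(L[...,1]>a)&(L[...,1]<b)&(abs(L[...,0])>25)
            x=np.sort(L[k][:,0]); h,e=np.histogram(x,bins=np.arange(-100,101,5)); 
            if len(x): print(n,a,len(x),"x range 1%%:",x[[int(.01*len(x)),int(.99*len(x))]].round(1), "zmin L", np.percentile(L[k][:,2],[2,98]).round(1))
            body=L[k&(L[...,2]<-12)] if n=="top" else L[k&(L[...,2]<-8)]
            if len(body)>20: print("   body x",np.percentile(body[:,0],[1,99]).round(1),len(body))
E
python3 -c "
from h import *
feeln(10); held(); feel()"
```

```text
ty [ 0.034 -0.048 -0.012  0.022  0.002 -0.019  0.032  0.036  0.024  0.025] mean [ 0.0095  0.0096 -0.0079] std [0.028 0.026 0.028] t 25.35
scene -24 254 x range 1%%: [-79.2  78.1] zmin L [-29.8   7.7]
   body x [-62.3  78.1] 188
scene -8 166 x range 1%%: [-83.8  87. ] zmin L [-29.7   8.1]
   body x [-83.5  86.7] 133
scene 8 86 x range 1%%: [-55.   67.3] zmin L [-30.1  -6.9]
   body x [-44.4  66.7] 83
top -8 9 x range 1%%: [-83.  -78.7] zmin L [-19.9 -11.4]
top 8 2 x range 1%%: [-83.5 -80.5] zmin L [-14.1  -8.7]
tool torque [0.0276 0.0421 0.053 ] F [ 0.31  1.12 -3.68] pos [0.4505 0.0371 0.1614] w 0.569
```

```bash
python3 -c "
from h import *
move(579.4,322.3,110,-3.2)"
```

```text
shift cm [26.36 16.87  5.14] twist 11.5 alt -168.5 q6 -0.12 t 25.5
```

>>> {"fn": "step_arm", "kwargs": {"motion": [[4,4,2.5,0,6],[4,8,5,0,11.5],[4,12,7.7,0,11.5],[4,16,10.2,0,11.5],[4,20,12.8,0,11.5],[4,24,15.4,0,11.5],[4,26.4,16.9,0,11.5],[4,26.4,16.9,2,11.5],[4,26.4,16.9,5,11.5],[4,26.4,16.9,7,11.5],[4,26.4,16.9,7,11.5],[4,26.4,16.9,7,11.5],[4,26.4,16.9,7,11.5]]}}

```text
time: 26.8
tool_pos: [0.5809, 0.3233, 0.0932]
tcp_rot: [2.282, 2.158, 0.005]
wrist_force: [0.5, -0.3, -4.0]
width: 0.569
grip_force: 87.5
```

```bash
python3 -c "
from h import *
held(z0=.056); move(579.4,322.3,23,-3.2)
im,d=bot.read_camera('scene'); cv2.imwrite('pics/s3.png',cv2.resize(im[160:310,140:320,::-1],None,fx=4,fy=4))"
```

```text
scene -24 382 x range 1%%: [-75.6  81.4] zmin L [-30.2   8.7]
   body x [-74.7  81. ] 280
scene -8 212 x range 1%%: [-83.7  83.7] zmin L [-30.1  -3.3]
   body x [-83.7  83.9] 190
scene 8 102 x range 1%%: [-62.7  64.7] zmin L [-30.3 -26.1]
   body x [-62.7  64.7] 102
top -24 88 x range 1%%: [-63.6  66.3] zmin L [-31.7   3.1]
   body x [-63.5  65.6] 69
top -8 91 x range 1%%: [-83.7 -25.4] zmin L [-31.9  -7.4]
   body x [-82.7 -25.6] 83
top 8 69 x range 1%%: [-82.4 -26. ] zmin L [-31.4  -2.6]
   body x [-79.7 -26. ] 66
shift cm [-0.12 -0.17  7.05] twist -0.01 alt 179.99 q6 0.53 t 26.9
```

View pics/s3.png

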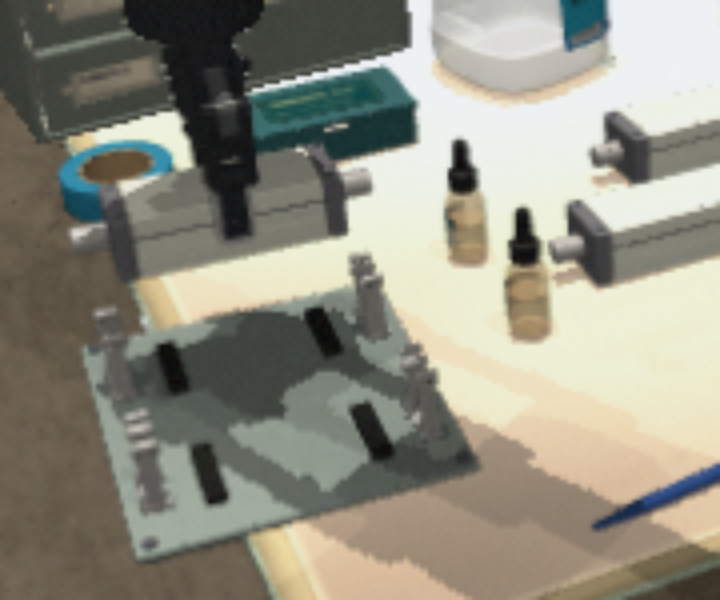

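>>> {"fn": "step_arm", "kwargs": {"motion": [[4,0,-0.15,1,0],[4,0,-0.15,3,0],[4,0,-0.15,4.5,0],[4,0,-0.15,5,0],[4,0,-0.15,5.5,0],[4,0,-0.15,6,0],[4,0,-0.15,6.3,0],[4,0,-0.15,6.6,0],[4,0,-0.15,6.9,0],[4,0,-0.15,7.1,0],[4,0,-0.15,7.1,0],[4,0,-0.15,7.1,0]], "force": 110}}

```text
time: 28.15
tool_pos: [0.5765, 0.3228, 0.0241]
tcp_rot: [-2.281, -2.157, 0.005]
wrist_force: [-13.6, -4.8, 21.0]
width: 0.564
grip_force: 119.0
```

```bash
python3 -c "
from h import *
feel();held(z0=.02); move(579.4,323.3,23,-3.2)"
```

```text
tool torque [ 2.2301 -0.7342 -0.0828] F [-13.65  -4.78  20.99] pos [0.5765 0.3228 0.0241] w 0.564
scene -24 428 x range 1%%: [-80.   80.4] zmin L [-30.2   3.2]
   body x [-80.1  80.4] 313
scene -8 191 x range 1%%: [-83.5  84.7] zmin L [-30.3  -6. ]
   body x [-81.7  84. ] 182
scene 8 135 x range 1%%: [-80.   80.6] zmin L [-30.1 -19.4]
   body x [-79.4  80.4] 135
top -24 100 x range 1%%: [-78.7  83.4] zmin L [-31.3   2.2]
   body x [-76.9  81. ] 82
top -8 93 x range 1%%: [-83.5 -25.2] zmin L [-31.6  -9. ]
   body x [-83.4 -25.5] 87
top 8 81 x range 1%%: [-81.6 -26.4] zmin L [-31.8 -12. ]
   body x [-78.8 -26.6] 79
shift cm [0.07 0.29 0.11] twist -0.0 alt 180.0 q6 0.53 t 28.25
```

>>> {"fn": "step_arm", "kwargs": {"motion": [[4,0,-0.2,0.2,0],[4,0,-0.2,0.3,0],[4,0,-0.2,0.3,0],[4,0,-0.2,0,0],[7.5,0,-0.2,0,0],[7.5,0,-0.2,0,0],[7.5,0,-0.2,0,0],[8.5,0,-0.2,-4,0],[8.5,0,-0.2,-9,0],[8.5,0,-0.2,-14,0],[8.5,-5,-2,-15,0],[8.5,-10,-2,-15,0],[8.5,-15,-2,-15,0],[8.5,-20,-2,-15,0],[8.5,-25,-2,-15,0],[8.5,-25,-2,-15,0]]}}

```text
time: 29.85
tool_pos: [0.5438, 0.0693, 0.17]
tcp_rot: [2.287, 2.152, -0.003]
wrist_force: [0.2, 0.9, -0.2]
width: 0.997
grip_force: 0.0
```

```bash
python3 -c "
from h import *
feel()
im,d=bot.read_camera('top'); P=cloud('top',d); blobs(P,(180,262,170,260),.036,.075,60)
blobs(P,(276,370,150,258),.034,.046)
m=P[...,2]>.03; m[:, :180]=0;m[:,262:]=0;m[:175]=0;m[255:]=0
move(577.5,42.3,120,0)
s=bot.read_state(); print(s['q'])"
```

```text
tool torque [-0.0134 -0.0257  0.0048] F [ 0.22  0.85 -0.22] pos [0.5438 0.0693 0.17  ] w 0.997
blob 785 mean [579.3 322.9  51.2] rc [580.1 323.8] [168.6  50.4] yaw -3.27
blob 568 mean [686.2 -36.7  40.2] rc [686.  -33.2] [ 50. 126.] yaw -0.04
blob 143 mean [577.2  -6.2  40.2] rc [578.2  -4.4] [32.6 49.1] yaw 84.82
shift cm [-2.67  3.51  5.01] twist -3.47 alt 176.53 q6 0.15 t 29.9
[ 8.50411801e-02  7.33803422e-02  1.94167007e+00 -7.69734292e-04
  1.12649132e+00  1.45865939e-01]
```

>>> {"fn": "step_arm", "kwargs": {"motion": [[8.5,1.8,3.2,3,-3.5],[8.5,1.8,3.2,6,-3.5],[8.5,1.8,3.2,10,-3.5],[8.5,1.8,3.2,14,-3.5],[8.5,1.8,3.2,15.8,-3.5],[8.5,1.8,3.2,15.8,-3.5],[4,1.8,3.2,15.8,-3.5],[4,1.8,3.2,15.8,-3.5],[4,1.8,3.2,15.8,-3.5],[4,1.8,3.2,15.8,-3.5],[4,1.8,3.2,15.8,-3.5],[4,1.8,3.2,15.8,-3.5],[4,1.8,3.2,11,-3.5],[4,1.8,3.2,6,-3.5],[4,1.8,3.2,1,-3.5],[4,1.8,3.2,-4,-3.5],[4,1.8,3.2,1,-3.5],[4,1.8,3.2,1,-3.5],[4,1.8,3.2,1,-3.5],[4,1.8,3.2,1,-3.5]], "force": 20}}

```text
time: 31.9
tool_pos: [0.577, 0.0903, 0.1604]
tcp_rot: [2.216, 2.227, -0.0]
wrist_force: [0.1, 0.6, -3.6]
width: 0.578
grip_force: 28.2
```

```bash
python3 -c "
from h import *
tilt(); feeln(8); feel()"
```

```text
[0.   0.01 0.02 0.03 0.04 0.05 0.06] [0.13  0.137 0.144 0.15  0.158 0.164 0.17 ] tilt 34.1
ty [0.254 0.206 0.188 0.213 0.204 0.184 0.221 0.195] mean [-0.0083  0.2082  0.0009] std [0.03  0.021 0.041] t 32.3
tool torque [-0.0135  0.1987  0.0668] F [-0.05  0.67 -2.99] pos [0.5772 0.0905 0.1605] w 0.58
```

>>> {"fn": "step_arm", "kwargs": {"motion": [[4,0,0,4,0],[4,0,0,6,0],[4,0,0,8,0],[4,0,0,10,0],[4,0,0,11.5,0],[4,0,0,13,0],[4,0,0,14,0],[4,0,0,14.8,0],[4,0,0,14.9,0],[8.5,0,0,14.9,0],[8.5,0,0,14.9,0],[8.5,0,0,14.9,0],[8.5,-2.5,0,14.9,0],[8.5,-4.6,0,14.9,0],[8.5,-4.6,0,14.9,0]]}}

```text
time: 33.85
tool_pos: [0.5769, 0.0423, 0.0109]
tcp_rot: [-2.218, -2.225, 0.002]
wrist_force: [0.2, -0.5, -0.7]
width: 0.995
grip_force: 0.0
```

```bash
python3 -c "
from h import *
feel(); held(z0=.008)"
```

```text
tool torque [-0.0488  0.01   -0.0137] F [ 0.21 -0.49 -0.72] pos [0.5769 0.0423 0.0109] w 0.995
scene -24 337 x range 1%%: [-56.9  71. ] zmin L [-30.6   2. ]
   body x [-57.   70.7] 248
scene -8 143 x range 1%%: [-79.5  90.5] zmin L [-31.5  -2.1]
   body x [-79.1  90.3] 128
scene 8 67 x range 1%%: [-27.8  71.1] zmin L [-30.9 -10.7]
   body x [ 7.7 71. ] 67
top -24 65 x range 1%%: [-115.9   67.4] zmin L [-31.6   0.7]
   body x [-36.8  66.4] 49
top -8 40 x range 1%%: [-77.8  66.3] zmin L [-31.5  -5.5]
   body x [-77.3  65.3] 34
top 8 8 x range 1%%: [-77.3 110.4] zmin L [-17.8   1.6]
```

Cassette centre is about 6 mm along +x of the tool. I'll shift there, regrip firmly, lift and feel.

>>> {"fn": "step_arm", "kwargs": {"motion": [[8.5,0.6,0,0,0],[8.5,0.6,0,0,0],[4,0.6,0,0,0],[4,0.6,0,0,0],[4,0.6,0,0,0],[4,0.6,0,0,0],[4,0.6,0,0,0],[4,0.6,0,0,0],[4,0.6,0,0,0],[4,0.6,0,-4,0],[4,0.6,0,-8,0],[4,0.6,0,-11,0],[4,0.6,0,-13,0],[4,0.6,0,-13,0],[4,0.6,0,-13,0],[4,0.6,0,-13,0]], "force": 80}}

```text
time: 35.55
tool_pos: [0.5748, 0.0502, 0.1381]
tcp_rot: [-2.213, -2.224, 0.007]
wrist_force: [0.3, 0.9, -4.6]
width: 0.572
grip_force: 85.9
```

```bash
python3 -c "
from h import *
feeln(9); feel(); move(595,-321,100,-3); move(475,-314,100,-3)"
```

```text
ty [0.149 0.092 0.126 0.117 0.181 0.089 0.137 0.063 0.092] mean [ 0.0049  0.1162 -0.0043] std [0.025 0.034 0.021] t 35.95
tool torque [-0.0528  0.137  -0.0505] F [ 0.3  -0.04 -3.05] pos [0.5772 0.0505 0.1411] w 0.57
shift cm [-37.16   1.58   4.11] twist 3.3 alt -176.7 q6 0.04 t 36.0
shift cm [-36.4  -10.41   4.11] twist 3.3 alt -176.7 q6 0.04 t 36.0
```

>>> {"fn": "step_arm", "kwargs": {"motion": [[4,-4,0.2,0,3],[4,-9,0.4,0,3.2],[4,-14,0.6,0,3.2],[4,-19,0.9,0,3.2],[4,-24,1.2,0,3.2],[4,-29,1.4,0,3.2],[4,-34,1.6,0,3.2],[4,-37.1,1.8,0,3.2],[4,-37.1,1.8,3,3.2],[4,-37.1,1.8,6,3.2],[4,-37.1,1.8,9,3.2],[4,-37.1,1.8,11,3.2],[4,-37.1,1.8,12,3.2],[4,-37.1,1.8,12.4,3.2],[4,-37.1,1.8,12.4,3.2]]}}

```text
time: 37.5
tool_pos: [0.5976, -0.3206, 0.0178]
tcp_rot: [2.276, 2.164, 0.0]
wrist_force: [-0.3, -0.3, -3.5]
width: 0.57
grip_force: 85.8
```

```bash
python3 -c "
from h import *
feel()"
```

```text
tool torque [0.0277 0.1013 0.0282] F [-0.3  -0.25 -3.49] pos [ 0.5976 -0.3206  0.0178] w 0.57
```

>>> {"fn": "step_arm", "kwargs": {"motion": [[4,0,0,0.2,0],[4,0,0,0.2,0],[8,0,0,0.2,0],[8,0,0,0.2,0],[8.5,0,0,0.2,0],[8.5,0,0,-4,0],[8.5,0,0,-8,0],[8.5,3,1,-11,-5.3],[8.5,7,2,-12,-5.3],[8.5,12,3,-12,-5.3],[8.5,17,4,-12,-5.3],[8.5,22,5,-12,-5.3],[8.5,27,6,-12,-5.3],[8.5,32,6.8,-12,-5.3],[8.5,33.8,6.8,-12,-5.3],[8.5,33.8,6.8,-12,-5.3],[8.5,33.8,6.8,-12,-5.3]]}}

```text
time: 39.2
tool_pos: [0.6824, 0.0141, 0.1376]
tcp_rot: [2.172, 2.269, -0.0]
wrist_force: [-0.0, 0.5, -0.6]
width: 0.991
grip_force: 0.0
```

```bash
python3 -c "
from h import *
feel(); im,d=bot.read_camera('top'); P=cloud('top',d); blobs(P,(376,475,160,270),.036,.06,60); move(684,13,11.5,2.2)"
```

```text
tool torque [ 0.0297 -0.0345 -0.0229] F [-0.04  0.53 -0.57] pos [0.6824 0.0141 0.1376] w 0.991
blob 646 mean [ 599.8 -320.6   43.7] rc [ 600.5 -322.8] [131.5  49.6] yaw -4.06
shift cm [-0.02  0.17 12.61] twist 0.22 alt -179.78 q6 -0.06 t 39.25
```

c2 lies flat in the tray, with its top at 44 mm as expected. Now cassette c1: off-centre light grip and droop.

>>> {"fn": "step_arm", "kwargs": {"motion": [[8.5,0,0.1,4,0],[8.5,0,0.1,8,0],[8.5,0,0.1,11,0],[8.5,0,0.1,12.6,0],[8.5,0,0.1,12.6,0],[4,0,0.1,12.6,0],[4,0,0.1,12.6,0],[4,0,0.1,12.6,0],[4,0,0.1,12.6,0],[4,0,0.1,12.6,0],[4,0,0.1,12.6,0],[4,0,0.1,8,0],[4,0,0.1,3,0],[4,0,0.1,-2,0],[4,0,0.1,-7,0],[4,0,0.1,-2,0],[4,0,0.1,-2,0],[4,0,0.1,-2,0],[4,0,0.1,-2,0]], "force": 20}}

```text
time: 41.15
tool_pos: [0.6831, 0.0138, 0.1573]
tcp_rot: [-2.174, -2.268, 0.0]
wrist_force: [-1.0, -0.0, -3.8]
width: 0.583
grip_force: 23.4
```

```bash
python3 -c "
from h import *
tilt(); feeln(8); feel()"
```

```text
[-0.086 -0.076 -0.066 -0.056 -0.046 -0.036 -0.026 -0.016] [0.149 0.152 0.157 0.16  0.165 0.168 0.172 0.176] tilt 21.0
ty [0.208 0.148 0.151 0.158 0.156 0.146 0.189 0.158] mean [-0.0059  0.1641 -0.0059] std [0.025 0.021 0.031] t 41.55
tool torque [ 0.0442  0.203  -0.019 ] F [-0.49  0.28 -4.29] pos [0.6833 0.0137 0.1575] w 0.58
```

>>> {"fn": "step_arm", "kwargs": {"motion": [[4,0,0,4,0],[4,0,0,6,0],[4,0,0,8,0],[4,0,0,10,0],[4,0,0,11.5,0],[4,0,0,13,0],[4,0,0,14,0],[4,0,0,14.6,0],[4,0,0,14.7,0],[8.5,0,0,14.7,0],[8.5,0,0,14.7,0],[8.5,0,0,14.7,0],[8.5,-2.5,0,14.7,0],[8.5,-4.2,0,14.7,0],[8.5,-4.2,0,14.7,0]]}}

```text
time: 43.1
tool_pos: [0.685, -0.0307, 0.0099]
tcp_rot: [2.177, 2.265, -0.001]
wrist_force: [0.1, 0.4, -0.1]
width: 0.994
grip_force: 0.0
```

```bash
python3 -c "
from h import *
feel(); held(z0=.008)"
```

```text
tool torque [ 0.0249  0.0567 -0.0058] F [ 0.07  0.39 -0.11] pos [ 0.685  -0.0307  0.0099] w 0.994
scene -24 194 x range 1%%: [-79.3  72.3] zmin L [-31.2   0.7]
   body x [-71.6  69.2] 152
scene -8 108 x range 1%%: [-87.3  83.9] zmin L [-31.5  -0.1]
   body x [-86.9  84. ] 96
scene 8 47 x range 1%%: [-56.6  64.3] zmin L [-31.5 -14.1]
   body x [-47.3  64.3] 47
top -24 73 x range 1%%: [-53.8 115.7] zmin L [-31.8  -1.5]
   body x [-52.3  51.4] 65
top -8 54 x range 1%%: [-89.8 106. ] zmin L [-31.5   1.3]
   body x [-85.2  82.9] 49
top 8 29 x range 1%%: [-82.   82.7] zmin L [-31.3 -15.1]
   body x [-74.   81.9] 29
```

Well centred (−1 mm). ty at 21° suggests this one is sound, so I'll confirm with a central grip.

>>> {"fn": "step_arm", "kwargs": {"motion": [[4,-0.1,0,0,0],[4,-0.1,0,0,0],[4,-0.1,0,0,0],[4,-0.1,0,0,0],[4,-0.1,0,0,0],[4,-0.1,0,0,0],[4,-0.1,0,0,0],[4,-0.1,0,-4,0],[4,-0.1,0,-8,0],[4,-0.1,0,-12,0],[4,-0.1,0,-15,0],[4,-0.1,0,-15,0],[4,-0.1,0,-15,0],[4,-0.1,0,-15,0]], "force": 80}}

```text
time: 44.6
tool_pos: [0.6824, -0.0292, 0.1562]
tcp_rot: [-2.171, -2.264, 0.007]
wrist_force: [0.0, 0.1, -4.7]
width: 0.57
grip_force: 85.1
```

```bash
python3 -c "
from h import *
feeln(9); feel(); held(); move(467.5,329.5,110,-3.2)"
```

```text
ty [ 0.039  0.017  0.04   0.014  0.04   0.077  0.052  0.031 -0.049] mean [-0.0128  0.029   0.0011] std [0.029 0.033 0.022] t 45.0
tool torque [-0.0015  0.1016 -0.0209] F [-0.34  0.41 -3.26] pos [ 0.6849 -0.0292  0.16  ] w 0.57
scene -24 210 x range 1%%: [-82.6  71. ] zmin L [-31.1   8.6]
   body x [-82.3  69.3] 150
scene -8 128 x range 1%%: [-87.5  81.6] zmin L [-31.3   5.1]
   body x [-87.5  81.5] 107
scene 8 44 x range 1%%: [-68.7  62.6] zmin L [-31.    8.9]
   body x [-67.   62.4] 41
top -24 131 x range 1%%: [-54.9  54.2] zmin L [-31.6   6.7]
   body x [-53.6  54. ] 104
top -8 83 x range 1%%: [-86.5  82.1] zmin L [-31.7 -14.7]
   body x [-86.3  82.1] 82
top 8 47 x range 1%%: [-57.4  82.3] zmin L [-31.9 -21.3]
   body x [-57.3  50.3] 46
shift cm [ 36.75 -20.24   5.03] twist 5.6 alt -174.4 q6 -0.12 t 45.15
```

```bash
python3 -c "
from h import *
feeln(20)"
```

```text
ty [ 0.013  0.05   0.005 -0.014  0.066  0.084  0.054  0.07   0.038  0.016
  0.004 -0.001  0.059  0.031  0.065  0.03   0.018  0.051  0.042  0.001] mean [ 0.0005  0.034  -0.0049] std [0.033 0.027 0.035] t 46.1
```

>>> {"fn": "step_arm", "kwargs": {"motion": [[4,3,-1.6,0,3],[4,7,-3.8,0,5.6],[4,11,-6,0,5.6],[4,15,-8.2,0,5.6],[4,19,-10.4,0,5.6],[4,23,-12.6,0,5.6],[4,27,-14.8,0,5.6],[4,31,-17,0,5.6],[4,35,-19.2,0,5.6],[4,37,-20.3,0,5.6],[4,37,-20.3,3,5.6],[4,37,-20.3,6,5.6],[4,37,-20.3,6.5,5.6],[4,37,-20.3,6.5,5.6],[4,37,-20.3,6.5,5.6]]}}

```text
time: 47.65
tool_pos: [0.4678, 0.3324, 0.0967]
tcp_rot: [2.283, 2.158, 0.003]
wrist_force: [0.3, 1.0, -3.7]
width: 0.572
grip_force: 85.2
```

```bash
python3 -c "
from h import *
feel(); held(z0=.056); move(467,332,23,-3.2)"
```

```text
tool torque [-0.0584  0.0039 -0.0214] F [ 0.25  1.05 -3.66] pos [0.4678 0.3324 0.0967] w 0.572
scene -24 452 x range 1%%: [-77.1  76.2] zmin L [-31.3   8.5]
   body x [-78.8  76.5] 326
scene -8 274 x range 1%%: [-86.5  81. ] zmin L [-31.2  -4.4]
   body x [-86.5  80.1] 251
scene 8 130 x range 1%%: [-67.   60.9] zmin L [-31.3 -21.2]
   body x [-66.8  60.9] 130
top -24 58 x range 1%%: [-66.9 -26.1] zmin L [-31.4  -3.8]
   body x [-66.6 -26.4] 54
top -8 96 x range 1%%: [-86.9 -25.4] zmin L [-31.8  -7.9]
   body x [-85.5 -25.7] 88
top 8 71 x range 1%%: [-86.8 -26.2] zmin L [-31.9  -2.9]
   body x [-84.6 -26.2] 63
shift cm [-0.09 -0.15  7.44] twist -0.03 alt 179.97 q6 0.63 t 47.75
```

>>> {"fn": "step_arm", "kwargs": {"motion": [[4,0,-0.1,1,0],[4,0,-0.1,3,0],[4,0,-0.1,4.7,0],[4,0,-0.1,5.2,0],[4,0,-0.1,5.7,0],[4,0,-0.1,6.2,0],[4,0,-0.1,6.6,0],[4,0,-0.1,7,0],[4,0,-0.1,7.3,0],[4,0,-0.1,7.6,0],[4,0,-0.1,7.7,0],[4,0,-0.1,7.7,0]], "force": 110}}

```text
time: 48.95
tool_pos: [0.4664, 0.3327, 0.0228]
tcp_rot: [-2.283, -2.158, -0.001]
wrist_force: [-10.1, -5.5, 25.4]
width: 0.564
grip_force: 118.4
```

```bash
python3 -c "
from h import *
feel()"
```

```text
tool torque [ 1.8221 -0.9904 -0.0315] F [-10.09  -5.48  25.37] pos [0.4664 0.3327 0.0228] w 0.564
```

Seated height reached. I'll give a slight extra press, then release, retreat and check everything.

>>> {"fn": "step_arm", "kwargs": {"motion": [[4,0,-0.1,0.3,0],[4,0,-0.1,0.3,0],[4,0,-0.1,0,0],[7.5,0,-0.1,0,0],[7.5,0,-0.1,0,0],[7.5,0,-0.1,0,0],[8.5,0,-0.1,-4,0],[8.5,0,-0.1,-9,0],[8.5,0,-0.1,-14,0],[8.5,-5,-0.1,-15,0],[8.5,-10,-0.1,-15,0],[8.5,-15,-0.1,-15,0],[8.5,-20,-0.1,-15,0],[8.5,-25,-0.1,-15,0],[8.5,-30,-0.1,-15,0],[8.5,-30,-0.1,-15,0]]}}

```text
time: 50.55
tool_pos: [0.4473, 0.0274, 0.1677]
tcp_rot: [2.289, 2.15, -0.003]
wrist_force: [1.0, 0.8, 0.6]
width: 0.996
grip_force: 0.0
```

```bash
python3 -c "
from h import *
feel(); im,d=bot.read_camera('top'); P=cloud('top',d)
blobs(P,(180,262,170,260),.036,.075,60); blobs(P,(376,475,160,270),.036,.06,60)
for b in ((258,282,172,192),(258,282,204,225)): blobs(P,b,.03,.12,20)
blobs(P,(362,390,175,198),.015,.06,20)
cv2.imwrite('pics/end.png',im[...,::-1])"
```

```text
tool torque [-0.0283  0.0133 -0.0392] F [1.02 0.82 0.62] pos [0.4473 0.0274 0.1677] w 0.996
blob 785 mean [579.2 322.5  51.2] rc [580.4 323.5] [167.7  51.1] yaw -3.21
blob 793 mean [469.5 328.6  51.4] rc [470.  329.9] [169.3  49.6] yaw -3.61
blob 649 mean [ 599.7 -320.4   43.7] rc [ 600.4 -322.7] [131.8  50.3] yaw -3.82
blob 63 mean [627.7 162.7  58. ] rc [629.4 163.7] [22.5 24.3] yaw 38.52
blob 61 mean [529.  161.1  60.5] rc [529.6 161.8] [21.4 24. ] yaw 44.09
blob 95 mean [ 629.9 -165.9   27.1] rc [ 627.6 -164.2] [44.9 48.4] yaw -8.17
```

View pics/end.png

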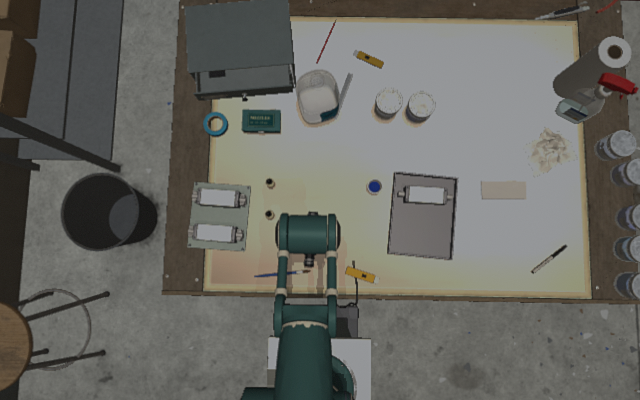

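The picture shows the two sound cassettes seated on the rail at (219,198) and (216,233), and the rattler flat in the tray at (426,195). The bottles and cup have not moved.

```bash
python3 -c "
from workcell import bot
print(bot.finish_job())"
```

```text
the job is handed in; nothing more can be done
None
```

I found one rattler (the middle cassette of the three) and laid it flat in the reject tray; the other two tested sound and are pressed home in the clip rail, the bottles and cup did not move, and the job was handed in at about 51 s, with no verdict shown.

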